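Shut and lock out the guard of a bench polishing spindle

TASK

The polishing spindle on the bench is to be locked out. Push its sliding guard shut, firmly but without ramming it, until the spring latch clicks in, then take the red-headed lock pin from its wooden rest and pass it through both red ears and the guard's eye between them, until its head is up against the ear. Let go of everything and leave the loose tools lying where they are.

Things in the scene. Friction and masses are not known exactly. Their poses are not given: they have to be found in the camera images.
- machine: Bench polishing spindle, fixed: flat grey base 190 x 380 x 22 mm. Origin on the bench top; the base covers x = -115..+75, y = -190..+190 mm. +y is the way the guard slides shut, -x faces the robot, z up. On it: a brown flap wheel at y = +50 mm, the guard, and along the -x edge a dark steel keeper strip with latch rail and clevis, fixed, but anywhere within 10 mm either way along y (not measured).
- housing (a point): Centre of the top of the green drive housing, 90 mm (x) by 52 mm (y), 100 mm above the bench, at the machine's +y end. The guard closes up to it. Axes as the machine's.
- guard (a joint): Slide of the clear, yellow-edged guard along the machine's +y, m. 0 = fully open; latches somewhere from 0.120 to 0.140 (to be felt or seen), hard stop 3.5 mm beyond. About 4 N of friction. In the last 15 mm the push needed climbs to about 20 N (latch ramp, sprung buffer), falls at the click, then rises sharply at the stop. Let go before the click, it springs back.
- latch (a joint): Height of the guard's spring plunger (steel, 24 mm red knob on top, at the rear of the guard's -x side), m: about 0 while it rides on the flat of the rail, +0.005 on top of the ramp, -0.008 when dropped into the notch (latched). It drops by itself.
- push_handle (a point): Centre of the black push handle on top of the guard, 127 mm above the bench: upright block 70 mm (x) by 20 mm (y) by 46 mm high (23 mm above and below this point). The guard is 110 mm (x) by 140 mm (y), its top 102 mm above the bench; 15 mm of it lie behind (-y of) the handle. Axes as the machine's.
- eye (a point): Centre of the 18 mm hole, along x, in the guard's steel eye plate (10 mm thick in x, 30 in y, 32 in z), 75 mm above the bench; axes as the machine's. Latched, it stands in line between two red ears with 18 mm holes, covering x = -20..-12 and +12..+20, y = -15..+15 mm from here, 16 mm higher than here; a red web lies behind them (+y). The latched guard rests so by itself.
- lock_pin: Lock pin, 60 to 130 g: steel shank 14 mm thick, 62 mm long, last 7 mm tapered; red paddle head. Origin on the axis at the shoulder, where shank meets head; x along the shank to the tip. Head: x = -36..0, 16 mm thick (y), z = -19..+15 mm. Starts level on its rest, 45 mm above the bench, tip away from the robot. Home: the shoulder is 20 mm on the -x side of the eye's centre.
- pin_rest: Wooden rest for the pin, fixed: foot 90 x 50 x 8 mm, two saddles 26 mm wide and 48 mm high that carry the shank at x = -20 and +18 mm; origin on the bench under the middle of the foot. The pin lies along its x axis, the head overhanging at -x; lift it straight up 20 mm to clear.
- grey_box: Bystander: grey box, 53 x 76 x 41 mm; origin at the centre of its underside.
- yellow_box: Bystander: flat yellow box, 28 x 130 x 22 mm; origin at the centre of its underside.
- screwdriver: Bystander: screwdriver with an orange handle, 26 x 168 x 30 mm, lying in front of the machine; origin at the centre of its underside.

How it is judged:
On the way, in this order (a step that is already met when the one before it is completed fails the run):
1. the guard is shut and its latch has dropped into the notch (value of joint latch below -0.006 m), for 0.3 s.
2. the pin is through both ears and the eye, its head within 10 mm of the ear, the guard still latched (value of joint latch below -0.006 m and x of lock_pin in the frame of eye between -0.03 and -0.014 m and y of lock_pin in the frame of eye between -0.007 and 0.007 m and z of lock_pin in the frame of eye between -0.007 and 0.007 m and angle between the x axis of lock_pin and the x axis of eye, either way round below 0.2 rad), for 0.2 s.
At the end, for the whole second after the job is handed in: The guard is shut with its latch dropped (latch below -6 mm); the pin lies at rest through both ears and the eye, its shoulder within 10 mm of the near ear (14 to 30 mm on the -x side of the eye's centre), at most 7 mm off the eye's axis and 0.2 rad askew (all of step 2 and linear speed of lock_pin below 0.02 m/s); the robot touches nothing.
It fails at once if the guard is rammed: it is pushed with more than 60 N (contact force between the arm and guard above 60 N).
It fails at once if a loose bystander (grey box, yellow box, screwdriver) is moved by more than 30 mm (distance of any of grey_box, yellow_box, screwdriver from where it was at the start of the episode above 0.03 m).
It also fails if it takes over 64 s, if anything falls off the work surface, if the arm or the gripper's body presses on something with over 40 N, if the wrist force passes 120 N, or if a joint passes its speed limit or range.

ROBOT

A 7-joint arm with a two-finger parallel gripper is mounted at the origin on a cart in front of the work surface, level with it; the furniture and walls round the work are solid. World frame = base frame: x ahead of the robot, y to its left, z up, the work surface at z = 0. Lengths are in m, angles in rad, forces in N, time in s.
With the tool pointing down it reaches from about 0.425 to 1.025 m from the base axis. Payload 9.4 kg.
Tool frame: the origin (TCP) lies midway between the tips of the shut fingers; the grasp point (between the pads) lies 19 mm behind it; z points along the fingers, y is the line along which they close (so a half turn about z gives the same grasp; the last joint's range is limited). The gripper opens to 85 mm and grips with 20 to 120 N. Pads are 22 mm wide; open, the fingers measure 114 mm over their backs; the gripper's body (76 mm by 85 mm) begins 54 mm behind the grasp point. The pads swing forward as they close: fully open they stand 13 mm farther back than shut.
Start: joints at [1.055, 0.599, -0.003, 1.599, 0.002, 0.943, -0.08], TCP at [0.308, -0.656, 0.207] pointing down, gripper open.
Joint ranges: [-2.57, 2.57], [-0.35, 1.97], [-1.29, 1.29], [0.11, 2.56], [-1.05, 4.19], [0.11, 1.86], [-2.63, 2.63]. Speed limits (rad/s): [2.22, 2.22, 3.01, 3.01, 3.14, 3.14, 3.14].

INTERFACE

Orientations are given as a rotation vector (axis times angle).
In Python, from bench import get_state, grab_frame, close_job gives the robot as it stands. The module is installed in compiled form; this text tells all that it offers.
- The arm moves only by the shell command python3 -m handwheel 'ROWS'. ROWS is JSON, a list of rows, each a list of 3 entries, a list of its own where there are three numbers: the shift along the tool's x, y, z normalised to -1 to 1, where 1 is 100 mm, then the turn, a rotation vector about the tool's x, y, z normalised to -1 to 1, where 1 is 180 degrees, then the opening, from 0 (shut) to 1 (fully open). A call has exactly 8 rows; each row is the pose to reach, as a shift and turn from the pose commanded when the call began, along the tool's axes at that moment, turning the shorter way round; what a row does not reach only later rows make up. A row lasts 1/12 s, in which the tool goes at most 41.7 mm and 7.16 degrees, less where a joint would pass 70% of its speed; a pose out of reach is approached as far as the arm can. A call with a number of a shift or a turn outside -1 to 1 is refused whole. A call with a gripper value outside its range is refused whole. The fingers move at their own pace and stop on an object; the grip force is fixed at half the most. Time passes only in rows, so rows that repeat a pose let the fingers close, or fill a call up. It gives the time, the measured TCP pose, the force, the opening and the grip force at its end, in the units of the state.
- get_state(): the state, without advancing time (a new reading comes with each control period).
- grab_frame(name): name is "scene" or "side" or "wrist"; returns a dict with "image" (400x640x3 uint8, blue, green, red), "fov_y" (degrees; the focal length in pixels is half the picture's height over the tangent of half this angle, whatever the lens; pixels are square), "cx", "cy" (the principal point, pixels), "xyz" and "rotation" of the camera in the world; the wrist camera has in their place "hand_eye" (4x4, takes a point from camera to tool coordinates, whose origin is the TCP and whose axes are the flange's). Camera axes: x right, y down, z forward; pixel columns grow to the right and rows downward; lengths in m; the calibration is good to about 2 mm. The wrist camera is an equidistant fisheye: a pixel r from the principal point sees the ray r / f radians off the axis. A picture is of the moment at which its call begins: read the wrist's pose just before it. There is no depth.
- close_job(): hands the job in; it is judged then, once.
The state is a dict: "clock": time; "qpos": joint angles; "qd": joint speeds; "effort": joint torques, N m; "tcp_pos": TCP position; "orientation": TCP orientation; "force": force on the tool from outside, world axes, zero at the start; "moment": the same for the moment, N m; "width": opening from 0.0 (shut) to 1.0 (fully open); "finger_force": force on a finger pad.
Only numpy, scipy, OpenCV 4.12 (cv2) and the standard library are available. Lean on these libraries where they do the work, as an engineer would, in place of code of your own. Each camera call takes 0.05 s, during which the arm holds its last target. There are 200 camera calls.

## Working session

There is one attempt and no reset: what is moved stays moved. The work goes in short steps, Python scripts to look and compute and a shell command to move; the robot and the scene stay as the last step left them, time stands still between calls to the robot, and variables do not carry over. Pictures are saved under pics/ and viewed, at most 13 in all, crops included, and the job is handed in when it is done.

```bash
mkdir -p pics
cat > h.py <<'E'
import numpy as np,cv2
from scipy.spatial.transform import Rotation as R
from bench import get_state,grab_frame
def grab(n,tag):
    s=get_state(); f=grab_frame(n); cv2.imwrite(f'pics/{tag}.png',f['image'])
    h=f['image'].shape[0]; fl=h/2/np.tan(np.radians(f['fov_y'])/2)
    if n=='wrist':
        T=np.eye(4);T[:3,:3]=R.from_rotvec(s['orientation']).as_matrix();T[:3,3]=s['tcp_pos'];T=T@np.array(f['hand_eye'])
        o,M=T[:3,3],T[:3,:3]
    else:
        o=np.array(f['xyz']);M=np.array(f['rotation'])
        if M.shape!=(3,3): print('rotshape',M); 
    np.savez(f'pics/{tag}.npz',o=o,M=M,f=fl,c=[f['cx'],f['cy']],fish=n=='wrist')
def ray(tag,u,v):
    d=np.load(f'pics/{tag}.npz');p=(np.array([u,v])-d['c'])/d['f']
    if d['fish']:
        r=np.hypot(*p);k=np.array([*(p/r*np.sin(r)),np.cos(r)])
    else: k=np.array([*p,1.])
    k=d['M']@k; return d['o'],k/np.linalg.norm(k)
def proj(tag,P):
    d=np.load(f'pics/{tag}.npz');k=d['M'].T@(np.array(P)-d['o'])
    if d['fish']:
        r=np.hypot(k[0],k[1]);p=k[:2]/r*np.arctan2(r,k[2])
    else: p=k[:2]/k[2]
    return p*d['f']+d['c']
def tri(*obs):
    A=np.zeros((3,3));b=np.zeros(3);L=[ray(*o) for o in obs]
    for o,k in L: Q=np.eye(3)-np.outer(k,k);A+=Q;b+=Q@o
    x=np.linalg.solve(A,b); return x,[np.linalg.norm(np.cross(x-o,k)) for o,k in L]
def atz(tag,u,v,z):
    o,k=ray(tag,u,v);return o+k*(z-o[2])/k[2]
E
python3 - <<'E'
from h import *
print(get_state())
for n in('scene','side','wrist'):
    grab(n,n+'0');d=np.load(f'pics/{n}0.npz');print(n,d['o'],d['M'].round(3).tolist(),d['f'],d['c'])
E
```

```text
{'clock': 0.0, 'qpos': array([ 1.05530032,  0.60014221, -0.00251657,  1.60014955,  0.0018141 ,
        0.94292679, -0.07980078]), 'qd': array([ 0.00015044, -0.00171545, -0.00035176,  0.00064118,  0.00178512,
        0.00030399, -0.00093643]), 'effort': array([-6.83983872e-04, -7.76446152e+01,  1.56458303e+00, -2.58012772e+01,
        1.23508374e-02,  9.15533543e-03, -3.90453511e-05]), 'tcp_pos': array([ 0.30775121, -0.65585315,  0.20589803]), 'orientation': array([-3.06476791e+00, -6.83475459e-01,  8.19154325e-04]), 'force': array([-0.34711937, -0.47651652, -0.16665321]), 'moment': array([ 0.00900733, -0.00022935, -0.00734793]), 'finger_force': 0.0, 'width': 1.000886024729858}
rotshape [-1.58575562 -2.23186884  0.63398087]
scene [1.10562436 0.10409058 1.06439255] [-1.586, -2.232, 0.634] 476.32057781676946 [317.52211028 194.34805333]
rotshape [-0.00935821 -2.84836799  1.32221584]
side [0.5191369  0.91522695 0.93271364] [-0.009, -2.848, 1.322] 467.4193333434665 [318.80650784 202.51066121]
wrist [ 0.37264204 -0.6261342   0.37293841] [[0.425, -0.869, -0.255], [-0.905, -0.408, -0.117], [-0.002, 0.28, -0.96]] 309.70691628693146 [321.57773991 195.0330341 ]
```

View pics/scene0.png

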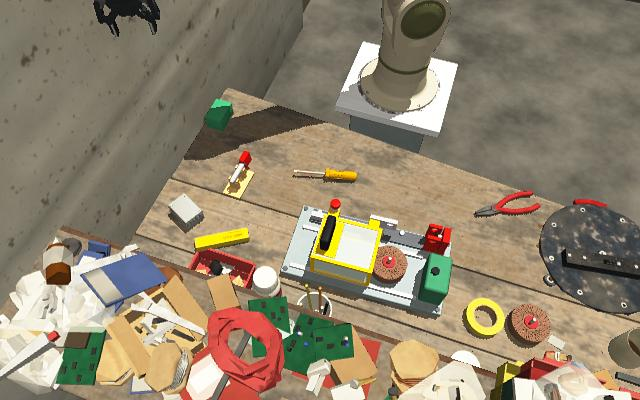

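View pics/side0.png

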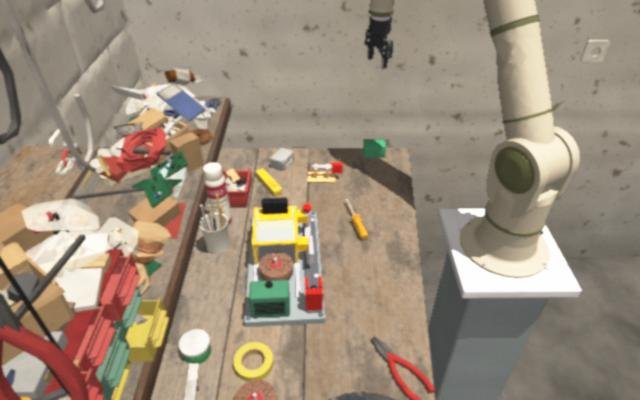

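The scene view shows the machine at about (370,255) with the push handle at (328,232), the pin and its rest at (240,170), and the clevis at (437,237). The side view shows the same items at (285,270), (273,205), (325,170) and (314,292). I'll crop both views next.

```bash
sed -i "s/if M.shape.*/M=R.from_rotvec(M).as_matrix() if M.shape==(3,) else M/" h.py
python3 - <<'E'
from h import *
for n in('scene','side'): grab(n,n+'0')
a=cv2.imread('pics/scene0.png')[130:320,160:460];cv2.imwrite('pics/c1.png',cv2.resize(a,(795,504),interpolation=cv2.INTER_CUBIC))
a=cv2.imread('pics/side0.png')[135:335,230:390];cv2.imwrite('pics/c2.png',cv2.resize(a,(480,600),interpolation=cv2.INTER_CUBIC))
E
```

```text
(no output)
```

View pics/c1.png

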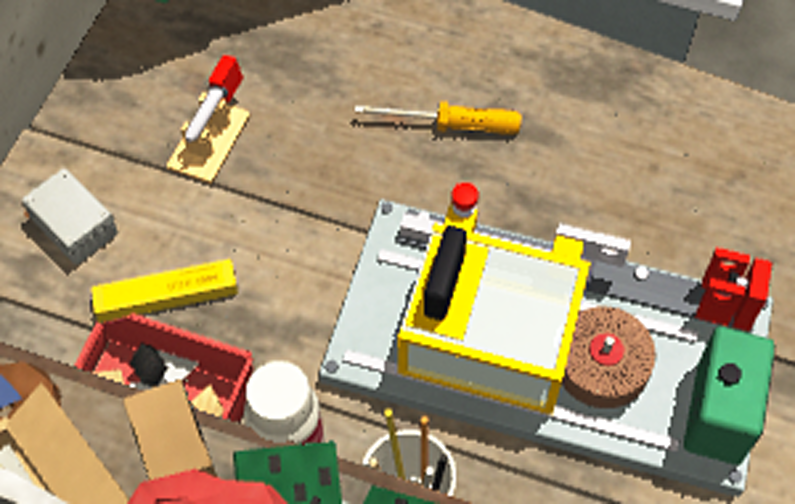

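View pics/c2.png

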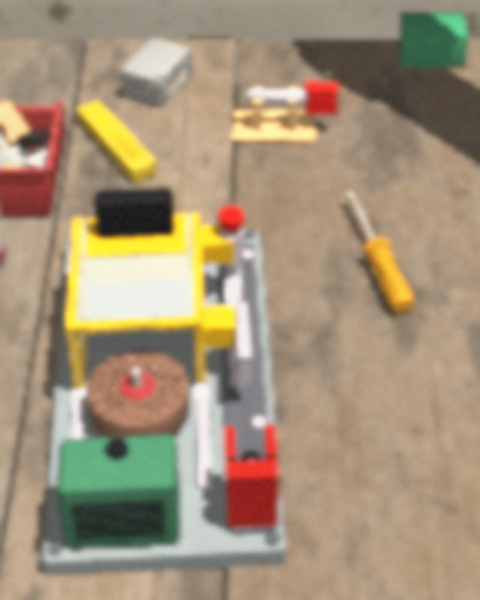

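The crops show the handle top at c1 (452,268) and c2 (133,197). The pin runs head to tip at c1 (226,77)→(190,137) and c2 (322,97)→(248,94). The latch knob is at c1 (465,195) and c2 (231,216), and the clevis and housing are visible in both.

Run:
```python
from h import *
np.set_printoptions(precision=4,suppress=True)
A=lambda u,v:('scene0',160+(u+.5)/2.65-.5,130+(v+.5)/2.65-.5)
B=lambda u,v:('side0',230+(u+.5)/3-.5,135+(v+.5)/3-.5)
for n,a,b in [('knob',(465,192),(231,215)),('pintip',(190,137),(248,94)),('shoulder',(215,92),(306,96)),('headend',(232,58),(337,96)),
 ('handle',(453,265),(134,212)),('wheelpin',(608,342),(137,366)),('hknob',(729,372),(117,446)),('redbolt',(641,272),(260,422))]:
    print(n,*tri(A(*a),B(*b)))
for n,o in [('-x-y',A(383,200)),('+x-y',A(318,385)),('+x+y',A(745,490)),('s+x+y',B(42,558)),('s-x+y',B(285,548)),('s-x-y',B(258,230))]: print(n,atz(*o,.022))
for n,o in [('scrw',A(440,118)),('grey',A(65,210)),('yell',A(165,285))]: print(n,atz(*o,.02))
for n,o in [('h1',A(712,327)),('h2',A(773,336)),('h3',A(690,440)),('s1',B(62,440)),('s2',B(176,437)),('s3',B(176,483)),('s4',B(62,488))]: print(n,atz(*o,.10))
for n,o in [('k1',A(446,228)),('k2',A(467,230)),('k3',A(440,300)),('k4',A(425,296)),('ks1',B(97,192)),('ks2',B(171,190))]: print(n,atz(*o,.15))
```

```text
knob [ 0.5467 -0.0346  0.1173] [np.float64(0.0005040426783032385), np.float64(0.000504042678303275)]
pintip [ 0.5341 -0.3149  0.0477] [np.float64(0.0001722266434802981), np.float64(0.0001722266434804369)]
shoulder [ 0.4723 -0.317   0.0421] [np.float64(0.0013913946952934146), np.float64(0.0013913946952933817)]
headend [ 0.4364 -0.3128  0.0485] [np.float64(0.0026209497394144897), np.float64(0.0026209497394142057)]
handle [ 0.63   -0.0187  0.1362] [np.float64(0.0018974811782892945), np.float64(0.0018974811782892643)]
wheelpin [0.625  0.1191 0.0833] [np.float64(0.002413233486305078), np.float64(0.0024132334863050933)]
hknob [0.6306 0.2201 0.1047] [np.float64(0.0003109808318013447), np.float64(0.00031098083180127037)]
redbolt [0.5223 0.1321 0.0298] [np.float64(0.0004172180714967053), np.float64(0.00041721807149664385)]
-x-y [ 0.5247 -0.1205  0.022 ]
+x-y [ 0.7221 -0.1099  0.022 ]
+x+y [0.6913 0.2647 0.022 ]
s+x+y [0.6911 0.2617 0.022 ]
s-x+y [0.5027 0.2537 0.022 ]
s-x-y [ 0.5235 -0.1222  0.022 ]
scrw [ 0.4144 -0.0996  0.02  ]
grey [ 0.6349 -0.4037  0.02  ]
yell [ 0.6762 -0.2795  0.02  ]
h1 [0.5932 0.1991 0.1   ]
h2 [0.5844 0.2492 0.1   ]
h3 [0.6965 0.2032 0.1   ]
s1 [0.6737 0.2097 0.1   ]
s2 [0.5863 0.2073 0.1   ]
s3 [0.5844 0.2517 0.1   ]
s4 [0.6688 0.2557 0.1   ]
k1 [ 0.6041 -0.0342  0.15  ]
k2 [ 0.6001 -0.0171  0.15  ]
k3 [ 0.6689 -0.0178  0.15  ]
k4 [ 0.6695 -0.0304  0.15  ]
ks1 [ 0.6635 -0.0278  0.15  ]
ks2 [ 0.5989 -0.03    0.15  ]
```

```bash
python3 -m handwheel '[[[0.3,-0.2,0],[0,0,0.03],0],[[0.6,-0.4,0],[0,0,0.06],0],[[0.9,-0.6,0],[0,0,0.09],0],[[1,-0.7,0],[0,0,0.12],0],[[1,-0.7,0],[0,0,0.12],0],[[1,-0.7,0],[0,0,0.12],0],[[1,-0.7,0],[0,0,0.12],0],[[1,-0.7,0],[0,0,0.12],0]]'
```

```text
clock: 0.92
tcp_pos: [0.3677, -0.5519, 0.2068]
orientation: [3.139, 0.096, -0.001]
force: [-0.2, -0.6, -0.0]
width: -0.0
finger_force: 0.0
```

```bash
for i in 1 2; do python3 -m handwheel '[[[0.2,-0.3,0],[0,0,0],0],[[0.4,-0.6,0],[0,0,0],0],[[0.58,-0.92,0],[0,0,0],0],[[0.58,-0.92,0],[0,0,0],0],[[0.58,-0.92,0],[0,0,0],0],[[0.58,-0.92,0],[0,0,0],0],[[0.58,-0.92,0],[0,0,0],0],[[0.58,-0.92,0],[0,0,0],0]]' | grep -E "clock|tcp"; python3 -c "
from h import *
grab('wrist','w$i')"; done
```

```text
clock: 1.58
tcp_pos: [0.4198, -0.4567, 0.2067]
clock: 2.3
tcp_pos: [0.4723, -0.3612, 0.2067]
```

```bash
for i in 1 2 3; do python3 -m handwheel '[[[0.2,-0.3,0],[0,0,0],0],[[0.4,-0.6,0],[0,0,0],0],[[0.59,-0.9,0],[0,0,0],0],[[0.59,-0.9,0],[0,0,0],0],[[0.59,-0.9,0],[0,0,0],0],[[0.59,-0.9,0],[0,0,0],0],[[0.59,-0.9,0],[0,0,0],0],[[0.59,-0.9,0],[0,0,0],0]]' | grep -E "clock|tcp"; done;  python3 - <<'E'
from h import *
grab('wrist','w3')
a=np.hstack([cv2.imread('pics/w2.png')[:, 120:520],cv2.imread('pics/w3.png')[:,120:520]]);cv2.imwrite('pics/c3.png',a)
E
```

```text
clock: 3.02
tcp_pos: [0.5257, -0.2678, 0.2068]
clock: 3.68
tcp_pos: [0.5791, -0.1746, 0.2069]
clock: 4.35
tcp_pos: [0.6325, -0.0812, 0.2069]
```

View pics/c3.png

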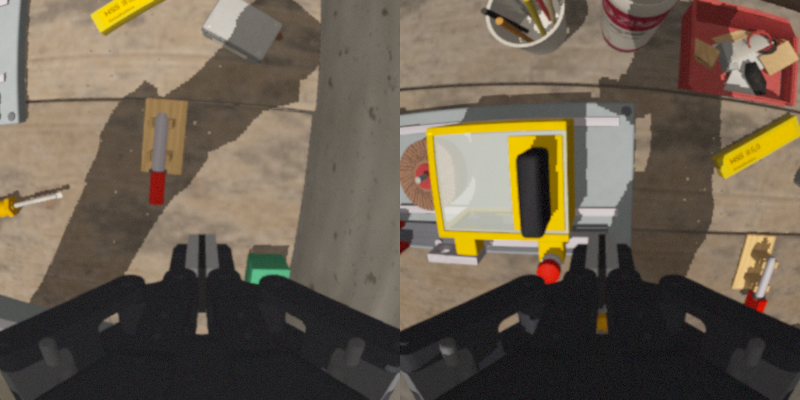

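The wrist views show the pin in w2, from the head end at (277,204) to the tip at (282,112). In w3 the handle is at (255,192), directly ahead of the shut fingers. I'll go down behind it and push.

```bash
python3 -m handwheel '[[[0,0,0.3],[0,0,0],0],[[0,0,0.6],[0,0,0],0],[[0,0,0.84],[0,0,0],0],[[0,0,0.84],[0,0,0],0],[[0,0,0.84],[0,0,0],0],[[0,0,0.84],[0,0,0],0],[[0,0,0.84],[0,0,0],0],[[0,0,0.84],[0,0,0],0]]'; python3 -m handwheel '[[[0,-0.03,0],[0,0,0],0],[[0,-0.06,0],[0,0,0],0],[[0,-0.09,0],[0,0,0],0],[[0,-0.12,0],[0,0,0],0],[[0,-0.15,0],[0,0,0],0],[[0,-0.18,0],[0,0,0],0],[[0,-0.21,0],[0,0,0],0],[[0,-0.24,0],[0,0,0],0]]'
```

```text
clock: 5.07
tcp_pos: [0.6341, -0.0795, 0.1245]
orientation: [3.14, 0.097, 0.004]
force: [-0.1, -0.7, -0.5]
width: -0.001
finger_force: 0.0
clock: 5.73
tcp_pos: [0.6317, -0.0549, 0.1227]
orientation: [3.14, 0.097, -0.0]
force: [1.1, 0.9, 0.2]
width: 0.001
finger_force: 0.0
```

Run:
```python
from h import *
np.set_printoptions(precision=4,suppress=True)
# pin: triangulate from w1? use w2 with scene/side
for (u,v) in [(277,204),(278,172),(282,112)]: print(atz('w2',u,v,.055),atz('w2',u,v,.048))
for p in [(.4363,-.3153,.048),(.4723,-.315,.048),(.534,-.315,.048)]: print(proj('w2',p))
for (u,v) in [(253,148),(257,237)]: print('handle top',atz('w3',u,v,.15))
```

```text
[ 0.4376 -0.3149  0.055 ] [ 0.4353 -0.314   0.048 ]
[ 0.4733 -0.3152  0.055 ] [ 0.4717 -0.3143  0.048 ]
[ 0.5365 -0.3171  0.055 ] [ 0.5364 -0.3162  0.048 ]
[278.2121 203.2079]
[278.6586 171.5064]
[280.7211 114.1922]
handle top [ 0.6717 -0.0284  0.15  ]
handle top [ 0.6006 -0.0315  0.15  ]
```

```bash
for i in 1 2 3; do python3 -m handwheel '[[[0,-0.03,0],[0,0,0],0],[[0,-0.06,0],[0,0,0],0],[[0,-0.09,0],[0,0,0],0],[[0,-0.12,0],[0,0,0],0],[[0,-0.15,0],[0,0,0],0],[[0,-0.18,0],[0,0,0],0],[[0,-0.21,0],[0,0,0],0],[[0,-0.24,0],[0,0,0],0]]' | grep -E "clock|tcp|force:"; done
```

```text
clock: 6.4
tcp_pos: [0.6304, -0.0336, 0.1228]
force: [0.8, -7.1, -1.5]
finger_force: 3.4
clock: 7.07
tcp_pos: [0.6291, -0.0097, 0.1228]
force: [0.7, -7.1, -1.9]
finger_force: 3.7
clock: 7.73
tcp_pos: [0.6278, 0.0143, 0.1228]
force: [1.6, -6.7, -1.0]
finger_force: 3.5
```

```bash
python3 -m handwheel '[[[0,-0.03,0],[0,0,0],0],[[0,-0.06,0],[0,0,0],0],[[0,-0.09,0],[0,0,0],0],[[0,-0.12,0],[0,0,0],0],[[0,-0.15,0],[0,0,0],0],[[0,-0.18,0],[0,0,0],0],[[0,-0.21,0],[0,0,0],0],[[0,-0.24,0],[0,0,0],0]]' | grep -E "clock|tcp|force:"; for i in 1 2 ; do python3 -m handwheel '[[[0,-0.015,0],[0,0,0],0],[[0,-0.03,0],[0,0,0],0],[[0,-0.045,0],[0,0,0],0],[[0,-0.06,0],[0,0,0],0],[[0,-0.075,0],[0,0,0],0],[[0,-0.09,0],[0,0,0],0],[[0,-0.105,0],[0,0,0],0],[[0,-0.12,0],[0,0,0],0]]' | grep -E "clock|tcp|force:"; done
```

```text
clock: 8.4
tcp_pos: [0.6264, 0.0382, 0.1228]
force: [1.9, -6.1, -1.8]
finger_force: 3.6
clock: 9.07
tcp_pos: [0.6261, 0.0449, 0.1228]
force: [4.6, -23.7, -1.7]
finger_force: 11.6
clock: 9.73
tcp_pos: [0.6251, 0.0607, 0.1228]
force: [3.2, -12.2, -0.9]
finger_force: 6.1
```

Run:
```python
from h import *
for n in('scene','side','wrist'): grab(n,n+'1')
a=cv2.resize(cv2.imread('pics/scene1.png')[180:310,300:460],None,fx=2.5,fy=2.5,interpolation=2)
b=cv2.resize(cv2.imread('pics/side1.png')[190:320,240:340],None,fx=2.5,fy=2.5,interpolation=2)
c=cv2.imread('pics/wrist1.png')[100:300,:400]
c=cv2.resize(c,(500,250))
m=np.zeros((580,650,3),np.uint8);m[:325,:400]=a;m[:325,400:650]=b;m[325:575,:500]=c
cv2.imwrite('pics/c4.png',m)
```

```text
(no output)
```

View pics/c4.png

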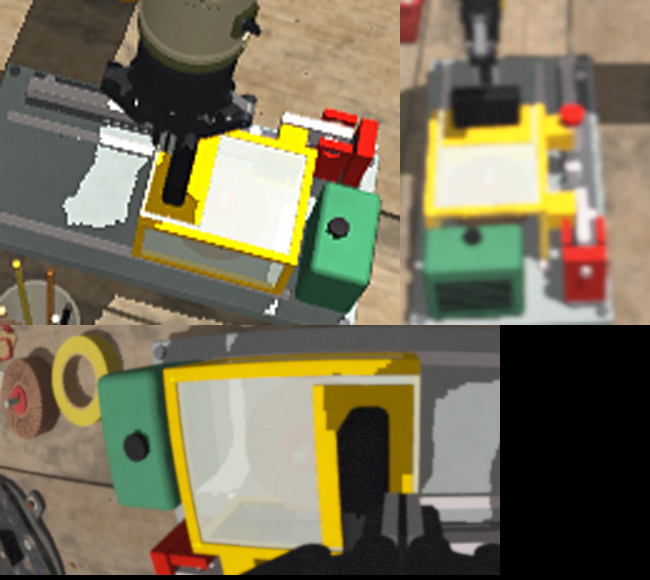

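The guard stands nearly against the housing and the force has dropped from 24 to 12 N, so the latch has probably clicked. I'll push a little more to feel for the stop, then back off.

```bash
python3 -m handwheel '[[[0,-0.003,0],[0,0,0],0],[[0,-0.006,0],[0,0,0],0],[[0,-0.01,0],[0,0,0],0],[[0,-0.013,0],[0,0,0],0],[[0,-0.016,0],[0,0,0],0],[[0,-0.02,0],[0,0,0],0],[[0,-0.02,0],[0,0,0],0],[[0,-0.02,0],[0,0,0],0]]' | grep -E "clock|tcp|force:"
```

```text
clock: 10.55
tcp_pos: [0.625, 0.0624, 0.1228]
force: [3.0, -11.0, -0.9]
finger_force: 5.6
```

```bash
python3 -m handwheel '[[[0,-0.004,0],[0,0,0],0],[[0,-0.008,0],[0,0,0],0],[[0,-0.012,0],[0,0,0],0],[[0,-0.016,0],[0,0,0],0],[[0,-0.02,0],[0,0,0],0],[[0,-0.024,0],[0,0,0],0],[[0,-0.024,0],[0,0,0],0],[[0,-0.024,0],[0,0,0],0]]' | grep -E "clock|tcp|force:"
```

```text
clock: 11.22
tcp_pos: [0.6249, 0.0638, 0.1228]
force: [2.3, -13.1, -1.0]
finger_force: 6.8
```

```bash
python3 -m handwheel '[[[0,0.01,0],[0,0,0],0],[[0,0.02,0],[0,0,0],0],[[0,0.04,0],[0,0,0],0],[[0,0.08,0],[0,0,0],0],[[0,0.15,0],[0,0,0],0],[[0,0.2,0],[0,0,0],0],[[0,0.2,0],[0,0,0],0],[[0,0.2,0],[0,0,0],0]]' | grep -E "clock|tcp|force:"
python3 - <<'E'
from h import *
for n in('scene','side','wrist'): grab(n,n+'2')
a=cv2.resize(cv2.imread('pics/scene2.png')[180:310,300:460],None,fx=2.5,fy=2.5,interpolation=2)
b=cv2.resize(cv2.imread('pics/side2.png')[190:320,240:340],None,fx=2.5,fy=2.5,interpolation=2)
c=cv2.imread('pics/wrist2.png')[100:300,:400]
c=cv2.resize(c,(500,250))
m=np.zeros((580,650,3),np.uint8);m[:325,:400]=a;m[:325,400:650]=b;m[325:575,:500]=c
cv2.imwrite('pics/c5.png',m)
E
```

```text
clock: 11.88
tcp_pos: [0.6252, 0.0487, 0.1228]
force: [-0.1, 0.1, -0.3]
finger_force: 0.0
```

View pics/c5.png

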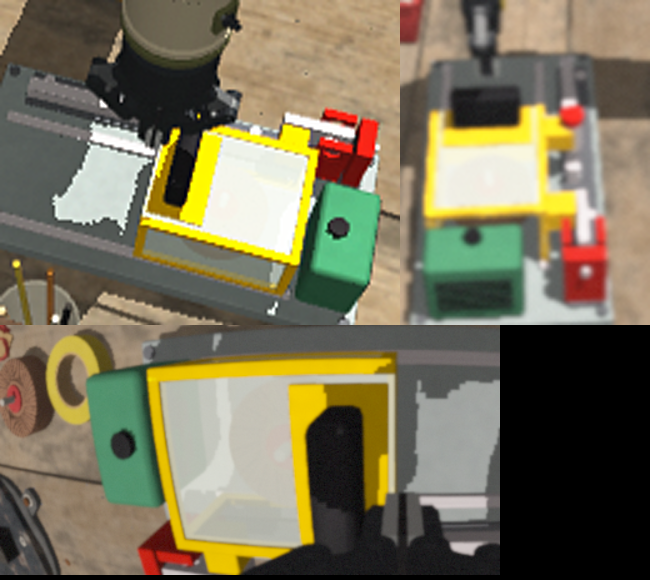

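The guard stayed where it was when I backed off, with no force on the tool, so it is latched. Next I'll raise the arm, go to the pin with the gripper open, and picture the uncovered clevis on the way.

```bash
python3 -m handwheel '[[[0,0.1,-0.3],[0,0,0],0],[[0,0.2,-0.6],[0,0,0],0],[[-0.1,0.4,-0.9],[0,0,0],0.5],[[-0.3,0.7,-0.9],[0,0,0],1],[[-0.48,0.88,-0.9],[0,0,0],1],[[-0.48,0.88,-0.9],[0,0,0],1],[[-0.48,0.88,-0.9],[0,0,0],1],[[-0.48,0.88,-0.9],[0,0,0],1]]' | grep -E "clock|tcp|force:"
for i in 1 2; do python3 -m handwheel '[[[-0.2,0.3,0],[0,0,0],1],[[-0.4,0.6,0],[0,0,0],1],[[-0.48,0.88,0],[0,0,0],1],[[-0.48,0.88,0],[0,0,0],1],[[-0.48,0.88,0],[0,0,0],1],[[-0.48,0.88,0],[0,0,0],1],[[-0.48,0.88,0],[0,0,0],1],[[-0.48,0.88,0],[0,0,0],1]]' | grep -E "clock|tcp|force:"; done
python3 -m handwheel '[[[-0.2,0.3,0],[0,0,0.01],1],[[-0.4,0.6,0],[0,0,0.02],1],[[-0.48,0.88,0],[0,0,0.022],1],[[-0.48,0.88,0],[0,0,0.022],1],[[-0.48,0.88,0],[0,0,0.022],1],[[-0.48,0.88,0],[0,0,0.022],1],[[-0.48,0.88,0],[0,0,0.022],1],[[-0.48,0.88,0],[0,0,0.022],1]]' | grep -E "clock|tcp|orient|force:"
python3 - <<'E'
from h import *
for n in('scene','side','wrist'): grab(n,n+'3')
a=cv2.resize(cv2.imread('pics/scene3.png')[195:275,320:460],None,fx=3.5,fy=3.5,interpolation=2)
b=cv2.resize(cv2.imread('pics/side3.png')[215:320,270:350],None,fx=3.5,fy=3.5,interpolation=2)
c=cv2.imread('pics/wrist3.png')[60:260,180:480]
m=np.zeros((600,780,3),np.uint8);m[:280,:490]=a;m[:367,490:770]=b;m[290:490,:300]=c
cv2.imwrite('pics/c6.png',m)
E
```

```text
clock: 12.7
tcp_pos: [0.5833, -0.0409, 0.2129]
force: [0.5, 0.2, 0.1]
finger_force: 0.0
clock: 13.37
tcp_pos: [0.541, -0.1309, 0.2125]
force: [-0.2, 0.3, -0.1]
finger_force: 0.0
clock: 14.03
tcp_pos: [0.4985, -0.222, 0.2127]
force: [-1.1, 0.3, -0.2]
finger_force: 0.0
clock: 14.7
tcp_pos: [0.4561, -0.3128, 0.2127]
orientation: [-3.141, 0.008, -0.0]
force: [-0.5, -0.3, -0.1]
finger_force: 0.0Traceback (most recent call last):
  File "<stdin>", line 6, in <module>
ValueError: could not broadcast input array from shape (368,280,3) into shape (367,280,3)
```

Run:
```python
from h import *
a=cv2.resize(cv2.imread('pics/scene3.png')[195:275,320:460],None,fx=3.5,fy=3.5,interpolation=2)
b=cv2.resize(cv2.imread('pics/side3.png')[215:320,270:350],None,fx=3.5,fy=3.5,interpolation=2)
c=cv2.imread('pics/wrist3.png')[60:260,180:480]
m=np.zeros((600,780,3),np.uint8);m[:280,:490]=a;m[:368,490:770]=b;m[290:490,:300]=c
cv2.imwrite('pics/c6.png',m)
```

```text
(no output)
```

View pics/c6.png

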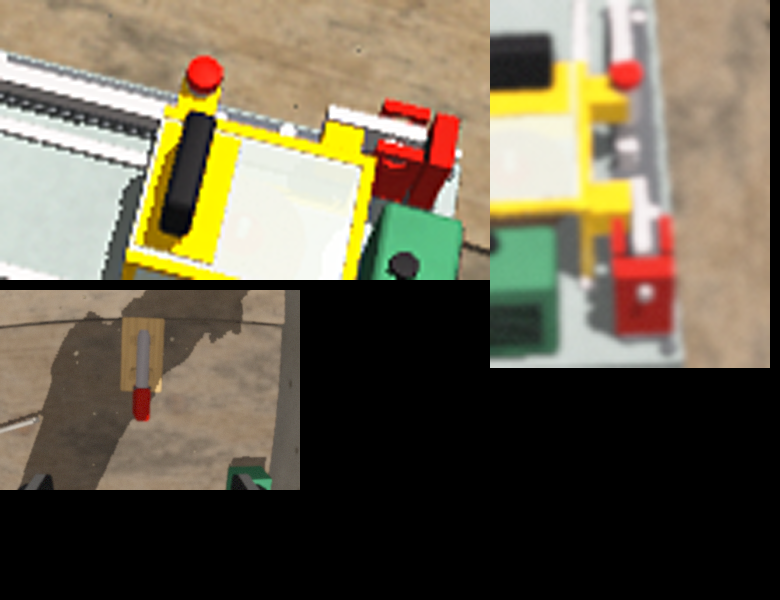

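Run:
```python
from h import *
np.set_printoptions(precision=4,suppress=True)
A=lambda u,v:('scene3',320+(u+.5)/3.5-.5,195+(v+.5)/3.5-.5)
B=lambda u,v:('side3',270+(u-490+.5)/3.5-.5,215+(v+.5)/3.5-.5)
print('knob',*tri(A(204,72),B(626,73)))
print('pin head end, shoulder, tip')
for v2,v3,u2,u3 in [(204,190,277,322),(172,158,278,322),(112,100,282,324)]: print(*tri(('w2',u2,v2),('wrist3',u3,v3)), tri(('wrist3',u3,v3),('w2',u2,v2),('wrist3',u3,v3))[0], atz('wrist3',u3,v3,.048))
# red segmentation for pin head / clevis
im=cv2.imread('pics/wrist3.png').astype(int);r=(im[...,2]>110)&(im[...,1]<60)&(im[...,0]<70)
ys,xs=np.nonzero(r[100:230,280:360]);print('redhead u',xs.min()+280,xs.max()+280,'v',ys.min()+100,ys.max()+100,xs.mean()+280)
# clevis ears: top at .091; -x ear outer edges, +x ear
for n,o in [('eyeplate -y -x',A(330,106)),('eyeplate white +y end -x',A(428,127)),('+y low',A(425,139)),('near ear top -y',A(386,101)),('near ear top +y?',A(430,112)),('far ear top -y',A(376,143)),('web top -x',A(459,116)),('web top -x,-y',A(434,113)),('far ear low',A(424,156))]: print(n,atz(*o,.091))
for n,o in [('s far ear -y',B(612,219)),('s near ear -y',B(671,219)),('web +x -y',B(613,258)),('web -x',B(673,256)),('web +x top front',B(615,270)),('web -x',B(673,268))]: print(n,atz(*o,.091))
```

```text
knob [0.5413 0.0679 0.1078] [np.float64(6.866405478179603e-05), np.float64(6.86640547816837e-05)]
pin head end, shoulder, tip
[ 0.4361 -0.3139  0.049 ] [np.float64(0.0004990221992729756), np.float64(0.0004990221992730469)] [ 0.4363 -0.3138  0.049 ] [ 0.4363 -0.3137  0.048 ]
[ 0.4718 -0.314   0.0468] [np.float64(0.00032722094395231445), np.float64(0.0003272209439523765)] [ 0.4719 -0.314   0.0468] [ 0.4723 -0.3139  0.048 ]
[ 0.5356 -0.3161  0.0453] [np.float64(0.0007207282252893017), np.float64(0.0007207282252893191)] [ 0.5354 -0.3162  0.0452] [ 0.5349 -0.3163  0.048 ]
redhead u 316 330 v 159 190 322.4201877934272
eyeplate -y -x [0.5287 0.1532 0.091 ]
eyeplate white +y end -x [0.5227 0.2179 0.091 ]
+y low [0.5321 0.2178 0.091 ]
near ear top -y [0.5126 0.1877 0.091 ]
near ear top +y? [0.5111 0.217  0.091 ]
far ear top -y [0.5457 0.1879 0.091 ]
web top -x [0.5077 0.2358 0.091 ]
web top -x,-y [0.511  0.2197 0.091 ]
far ear low [0.5447 0.2196 0.091 ]
s far ear -y [0.5495 0.1905 0.091 ]
s near ear -y [0.51   0.1907 0.091 ]
web +x -y [0.5483 0.2238 0.091 ]
web -x [0.509  0.2224 0.091 ]
web +x top front [0.5468 0.2337 0.091 ]
web -x [0.5091 0.2323 0.091 ]
```

The knob is now 9.5 mm lower than it was on the flat (0.1078 against 0.1173), which confirms the latch has dropped. The pin axis is at z ≈ 0.046 and y ≈ -0.314, and the middle of the head is at x ≈ 0.454. I'll grasp it.

```bash
python3 -m handwheel '[[[-0.02,0.02,0.3],[0,0,0],1],[[-0.02,0.02,0.6],[0,0,0],1],[[-0.02,0.02,0.9],[0,0,0],1],[[-0.02,0.02,1],[0,0,0],1],[[-0.02,0.02,1],[0,0,0],1],[[-0.02,0.02,1],[0,0,0],1],[[-0.02,0.02,1],[0,0,0],1],[[-0.02,0.02,1],[0,0,0],1]]' | grep -E "clock|tcp|force:"
python3 -m handwheel '[[[0,0,0.2],[0,0,0],1],[[0,0,0.4],[0,0,0],1],[[0,0,0.6],[0,0,0],1],[[0,0,0.75],[0,0,0],1],[[0,0,0.86],[0,0,0],1],[[0,0,0.86],[0,0,0],1],[[0,0,0.86],[0,0,0],1],[[0,0,0.86],[0,0,0],1]]' | grep -E "clock|tcp|force:"
for i in 1 2; do python3 -m handwheel '[[[0,0,0],[0,0,0],0],[[0,0,0],[0,0,0],0],[[0,0,0],[0,0,0],0],[[0,0,0],[0,0,0],0],[[0,0,0],[0,0,0],0],[[0,0,0],[0,0,0],0],[[0,0,0],[0,0,0],0],[[0,0,0],[0,0,0],0]]' | grep -E "clock|tcp|force:|width"; done
```

```text
clock: 15.52
tcp_pos: [0.4543, -0.3168, 0.1144]
force: [-0.4, 0.4, -0.2]
finger_force: 0.0
clock: 16.18
tcp_pos: [0.4539, -0.3167, 0.0278]
force: [-0.2, -0.3, 0.2]
finger_force: 0.0
clock: 16.85
tcp_pos: [0.4532, -0.3157, 0.0268]
force: [-0.1, 2.2, 4.2]
width: 0.166
finger_force: 57.6
clock: 17.52
tcp_pos: [0.4532, -0.3159, 0.0267]
force: [-1.9, 5.5, 4.5]
width: 0.163
finger_force: 58.1
```

```bash
python3 -m handwheel '[[[0,0,-0.1],[0,0,0],0],[[0,0,-0.2],[0,0,0],0],[[0,0,-0.4],[0,0,0],0],[[0,0,-0.6],[0,0,0],0],[[0,0,-0.8],[0,0,0],0],[[0,0,-0.8],[0,0,0],0],[[0,0,-0.8],[0,0,0],0],[[0,0,-0.8],[0,0,0],0]]' | grep -E "clock|tcp|force:|width"
for i in 1 2 3 4 5; do python3 -m handwheel '[[[-0.02,-0.2,0],[0,0,0],0],[[-0.04,-0.4,0],[0,0,0],0],[[-0.06,-0.6,0],[0,0,0],0],[[-0.08,-0.8,0],[0,0,0],0],[[-0.085,-0.85,0],[0,0,0],0],[[-0.085,-0.85,0],[0,0,0],0],[[-0.085,-0.85,0],[0,0,0],0],[[-0.085,-0.85,0],[0,0,0],0]]' | grep -E "clock|tcp|width"; done
python3 -m handwheel '[[[-0.02,-0.2,0],[0,0,-0.01],0],[[-0.04,-0.4,0],[0,0,-0.02],0],[[-0.06,-0.6,0],[0,0,-0.021],0],[[-0.08,-0.8,0],[0,0,-0.021],0],[[-0.085,-0.85,0],[0,0,-0.021],0],[[-0.085,-0.85,0],[0,0,-0.021],0],[[-0.085,-0.85,0],[0,0,-0.021],0],[[-0.085,-0.85,0],[0,0,-0.021],0]]' | grep -E "clock|tcp|width|orient"
python3 - <<'E'
from h import *
for n in('scene','side','wrist'): grab(n,n+'4')
a=cv2.resize(cv2.imread('pics/scene4.png')[170:270,370:470],None,fx=3.2,fy=3.2,interpolation=2)
b=cv2.resize(cv2.imread('pics/side4.png')[215:320,280:370],None,fx=2.8,fy=2.8,interpolation=2)
c=cv2.resize(cv2.imread('pics/wrist4.png')[30:260,240:420],None,fx=2.4,fy=2.4,interpolation=2)
m=np.zeros((614,760,3),np.uint8);m[:320,:320]=a;m[320:614,:252]=b;m[:552,325:757]=c
cv2.imwrite('pics/c7.png',m[:600])
E
```

```text
clock: 18.18
tcp_pos: [0.4534, -0.3167, 0.107]
force: [0.9, 0.2, -1.2]
width: 0.163
finger_force: 57.5
clock: 18.85
tcp_pos: [0.4456, -0.2324, 0.1065]
width: 0.163
clock: 19.52
tcp_pos: [0.438, -0.1476, 0.1068]
width: 0.166
clock: 20.18
tcp_pos: [0.43, -0.0625, 0.1068]
width: 0.164
clock: 20.85
tcp_pos: [0.4221, 0.0226, 0.1068]
width: 0.164
clock: 21.52
tcp_pos: [0.4141, 0.1075, 0.1068]
width: 0.165
clock: 22.18
tcp_pos: [0.4061, 0.1924, 0.1068]
orientation: [3.14, 0.089, -0.001]
width: 0.164
```

View pics/c7.png

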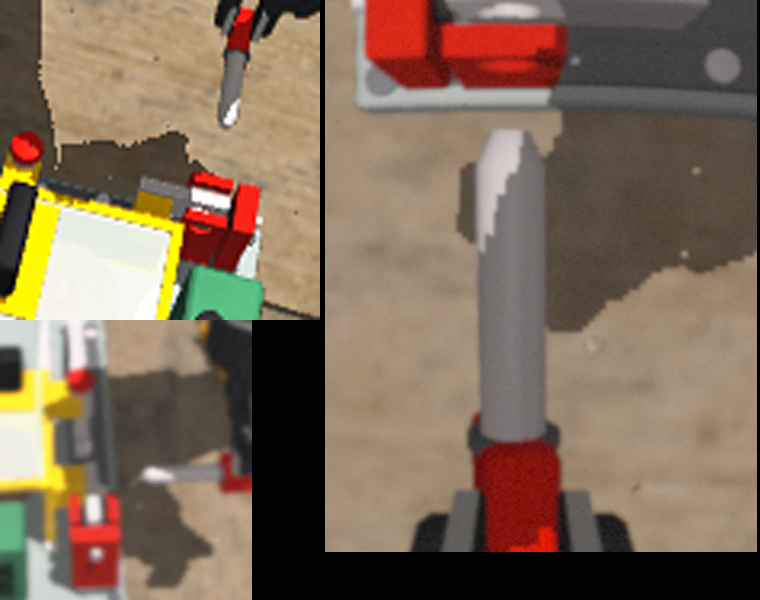

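Run:
```python
from h import *
np.set_printoptions(precision=4,suppress=True)
W=lambda u,v:('wrist4',240+(u-325+.5)/2.4-.5,30+(v+.5)/2.4-.5)
A=lambda u,v:('scene4',370+(u+.5)/3.2-.5,170+(v+.5)/3.2-.5)
B=lambda u,v:('side4',280+(u+.5)/2.8-.5,215+(v-320+.5)/2.8-.5)
print(get_state()['tcp_pos'])
def atx(t,u,v,x):
    o,k=ray(t,u,v);return o+k*(x-o[0])/k[0]
print('hole near face',atx(*W(515,65),.509))
print('ear edges top',atz(*W(566,27),.091),atz(*W(442,27),.091), 'bottom of red',atx(*W(562,86),.509))
print('eye hole',atx(*W(512,10),.524))
for u,v in [(510,130),(513,250),(513,440)]: print('pin',atz(*W(u,v),.126))
print('tip tri',*tri(W(510,134),A(228,122),B(146,475)),*tri(A(228,122),B(146,475)))
print('near ear',*[atz(*o,.091) for o in (A(190,183),A(195,174),A(232,182),B(117,497),B(71,497),B(117,527),B(71,530))])
```

```text
[0.4062 0.193  0.1068]
hole near face [0.509  0.2    0.0806]
ear edges top [0.5178 0.1881 0.091 ] [0.5163 0.2181 0.091 ] bottom of red [0.509  0.1861 0.0456]
eye hole [0.524  0.2016 0.0798]
pin [0.4885 0.1995 0.126 ]
pin [0.4646 0.1975 0.126 ]
pin [0.4249 0.1954 0.126 ]
tip tri [0.4866 0.1998 0.1272] [np.float64(0.001039165576991903), np.float64(0.0006695841447393173), np.float64(0.0007463373728215612)] [0.486  0.2001 0.1268] [np.float64(0.00037356385197441695), np.float64(0.00037356385197447766)]
near ear [0.522  0.1875 0.091 ] [0.5135 0.1894 0.091 ] [0.5111 0.2162 0.091 ] [0.5097 0.1928 0.091 ] [0.5482 0.1925 0.091 ] [0.5101 0.2248 0.091 ] [0.5477 0.2276 0.091 ]
```

The pin sits straight in the grip, with its axis at y ≈ 0.2007 projected to the near ear; the ear's centre is at y ≈ 0.203. I'll shift 2 mm, go down to eye height and check.

```bash
python3 -m handwheel '[[[0,-0.02,0.15],[0,0,0],0],[[0,-0.02,0.3],[0,0,0],0],[[0,-0.02,0.45],[0,0,0],0],[[0,-0.023,0.51],[0,0,0],0],[[0,-0.023,0.51],[0,0,0],0],[[0,-0.023,0.51],[0,0,0],0],[[0,-0.023,0.51],[0,0,0],0],[[0,-0.023,0.51],[0,0,0],0]]' | grep -E "clock|tcp|force:|width"
python3 - <<'E'
from h import *
for n in('scene','side','wrist'): grab(n,n+'5')
a=cv2.resize(cv2.imread('pics/scene5.png')[180:270,370:470],None,fx=3.2,fy=3.2,interpolation=2)
b=cv2.resize(cv2.imread('pics/side5.png')[240:320,280:370],None,fx=3.5,fy=3.5,interpolation=2)
c=cv2.resize(cv2.imread('pics/wrist5.png')[10:230,250:400],None,fx=2.7,fy=2.7,interpolation=2)
m=np.zeros((600,735,3),np.uint8);m[:288,:320]=a;m[300:580,:315]=b;m[:594,325:730]=c
cv2.imwrite('pics/c8.png',m)
E
```

```text
clock: 23.0
tcp_pos: [0.4063, 0.1965, 0.0564]
force: [-0.8, -0.3, -1.8]
width: 0.168
finger_force: 57.8
```

View pics/c8.png

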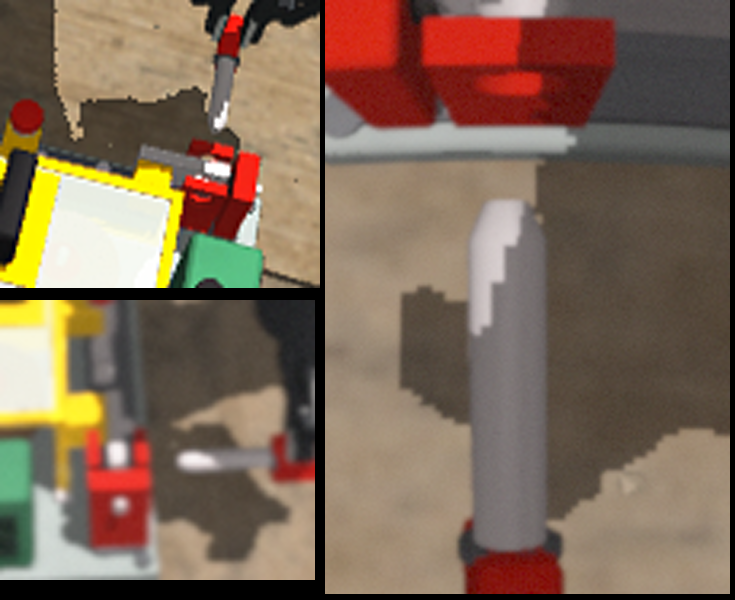

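Run:
```python
from h import *
np.set_printoptions(precision=4,suppress=True)
W=lambda u,v:('wrist5',250+(u-325+.5)/2.7-.5,10+(v+.5)/2.7-.5)
A=lambda u,v:('scene5',370+(u+.5)/3.2-.5,180+(v+.5)/3.2-.5)
B=lambda u,v:('side5',280+(u+.5)/3.5-.5,240+(v-300+.5)/3.5-.5)
def atx(t,u,v,x):
    o,k=ray(t,u,v);return o+k*(x-o[0])/k[0]
for z in (.091,): print('top back',atz(*W(422,18),z),atz(*W(614,18),z),'top front',atz(*W(428,65),z),atz(*W(606,65),z))
for v in (72,84,97): print('hole',atx(*W(508,v),.5095))
print('hole L,R',atx(*W(470,84),.5095),atx(*W(545,84),.5095),'bot',atx(*W(508,125),.5095))
for u,v in [(508,200),(508,250),(511,540)]: print('pin',atz(*W(u,v),.075))
print('tip tri',*tri(W(508,203),A(218,124),B(182,460)))
g=lambda P:(proj('wrist5',P)-[250,10]+.5)*2.7+[325,0]
print('pred hole center px',g([.509,.2028,.075]),'ear front top',g([.509,.1878,.091]),g([.509,.2178,.091]))
```

```text
top back [0.5168 0.2182 0.091 ] [0.5186 0.1881 0.091 ] top front [0.5088 0.2167 0.091 ] [0.5104 0.189  0.091 ]
hole [0.5095 0.2043 0.0851]
hole [0.5095 0.2044 0.0755]
hole [0.5095 0.2046 0.0636]
hole L,R [0.5095 0.2111 0.0741] [0.5095 0.1981 0.0773] bot [0.5095 0.2051 0.0304]
pin [0.4886 0.2032 0.075 ]
pin [0.4797 0.2027 0.075 ]
pin [0.4265 0.1992 0.075 ]
tip tri [0.4864 0.2037 0.0785] [np.float64(0.001462744889808557), np.float64(0.0010725226614633255), np.float64(0.0010977308220113842)]
pred hole center px [517.7762  88.2742] ear front top [613.376  74.702] [421.7355  64.4067]
```

The hole measures y ≈ 0.204, z ≈ 0.075, and the pin axis extrapolates to the same place. I'll insert gently.

```bash
python3 -m handwheel '[[[0.05,0.003,0.005],[0,0,0],0],[[0.1,0.003,0.005],[0,0,0],0],[[0.15,0.003,0.005],[0,0,0],0],[[0.2,0.003,0.005],[0,0,0],0],[[0.24,0.003,0.005],[0,0,0],0],[[0.27,0.003,0.005],[0,0,0],0],[[0.3,0.003,0.005],[0,0,0],0],[[0.3,0.003,0.005],[0,0,0],0]]' | grep -E "clock|tcp|force:|width"
```

```text
clock: 23.82
tcp_pos: [0.4366, 0.1978, 0.0552]
force: [1.0, 0.1, -0.5]
width: 0.167
finger_force: 57.9
```

```bash
python3 -m handwheel '[[[0.03,0,0],[0,0,0],0],[[0.06,0,0],[0,0,0],0],[[0.09,0,0],[0,0,0],0],[[0.12,0,0],[0,0,0],0],[[0.15,0,0],[0,0,0],0],[[0.18,0,0],[0,0,0],0],[[0.18,0,0],[0,0,0],0],[[0.18,0,0],[0,0,0],0]]' | grep -E "clock|tcp|force:|width"
python3 -m handwheel '[[[0.03,0,0],[0,0,0],0],[[0.06,0,0],[0,0,0],0],[[0.09,0,0],[0,0,0],0],[[0.12,0,0],[0,0,0],0],[[0.15,0,0],[0,0,0],0],[[0.18,0,0],[0,0,0],0],[[0.18,0,0],[0,0,0],0],[[0.18,0,0],[0,0,0],0]]' | grep -E "clock|tcp|force:|width"
```

```text
clock: 24.48
tcp_pos: [0.4546, 0.1989, 0.0553]
force: [1.0, -1.4, 0.1]
width: 0.165
finger_force: 57.7
clock: 25.15
tcp_pos: [0.4726, 0.2, 0.0553]
force: [0.5, -2.8, -0.1]
width: 0.164
finger_force: 57.8
```

```bash
python3 -m handwheel '[[[0.03,0,0],[0,0,0],0],[[0.06,0,0],[0,0,0],0],[[0.09,0,0],[0,0,0],0],[[0.11,0,0],[0,0,0],0],[[0.13,0,0],[0,0,0],0],[[0.15,0,0],[0,0,0],0],[[0.16,0,0],[0,0,0],0],[[0.16,0,0],[0,0,0],0]]' | grep -E "clock|tcp|force:|width"
python3 -m handwheel '[[[0.005,0,0],[0,0,0],0],[[0.01,0,0],[0,0,0],0],[[0.015,0,0],[0,0,0],0],[[0.02,0,0],[0,0,0],0],[[0.025,0,0],[0,0,0],0],[[0.03,0,0],[0,0,0],0],[[0.03,0,0],[0,0,0],0],[[0.03,0,0],[0,0,0],0]]' | grep -E "clock|tcp|force:|width"
```

```text
clock: 25.82
tcp_pos: [0.4878, 0.2007, 0.0553]
force: [-3.3, -3.5, 4.0]
width: 0.164
finger_force: 58.2
clock: 26.48
tcp_pos: [0.489, 0.2007, 0.0552]
force: [-6.6, -4.5, 7.5]
width: 0.163
finger_force: 58.9
```

The head is up against the ear: the force along x is rising and the TCP stands at the computed home position. I'll release.

```bash
python3 -m handwheel '[[[-0.01,0,0],[0,0,0],0],[[-0.015,0,0],[0,0,0],0],[[-0.015,0,0],[0,0,0],0.3],[[-0.015,0,0],[0,0,0],0.5],[[-0.015,0,0],[0,0,0],0.7],[[-0.015,0,0],[0,0,0],0.8],[[-0.015,0,0],[0,0,0],0.8],[[-0.015,0,0],[0,0,0],0.8]]' | grep -E "clock|tcp|force:|width"
python3 -m handwheel '[[[0,0,-0.1],[0,0,0],0.8],[[0,0,-0.2],[0,0,0],0.8],[[0,0,-0.3],[0,0,0],0.8],[[0,0,-0.5],[0,0,0],0.8],[[-0.2,0,-0.8],[0,0,0],0.8],[[-0.5,0,-1],[0,0,0],0.8],[[-0.8,0,-1],[0,0,0],0.8],[[-0.8,0,-1],[0,0,0],0.8]]' | grep -E "clock|tcp|force:|width"
python3 - <<'E'
from h import *
for n in('scene','side','wrist'): grab(n,n+'6')
a=cv2.resize(cv2.imread('pics/scene6.png')[170:270,360:470],None,fx=3,fy=3,interpolation=2)
b=cv2.resize(cv2.imread('pics/side6.png')[220:320,280:370],None,fx=3,fy=3,interpolation=2)
c=cv2.resize(cv2.imread('pics/wrist6.png')[0:220,200:420],None,fx=2,fy=2,interpolation=2)
m=np.zeros((600,780,3),np.uint8);m[:300,:330]=a;m[300:600,:270]=b;m[:440,335:775]=c
cv2.imwrite('pics/c9.png',m)
E
```

```text
clock: 27.15
tcp_pos: [0.4895, 0.2012, 0.0552]
force: [-0.2, -0.6, -0.4]
width: 0.795
finger_force: 0.0
clock: 27.82
tcp_pos: [0.4043, 0.1955, 0.157]
force: [-0.9, 0.2, -0.6]
width: 0.802
finger_force: 0.0
```

View pics/c9.png

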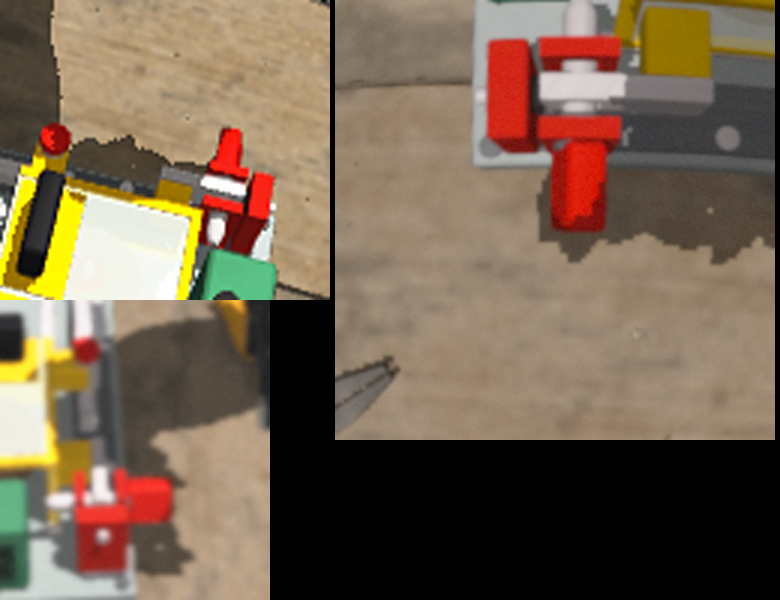

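The pin passes through both ears and the eye, its head against the near ear and its tip out beyond the far one. The gripper is clear, so I'll hand in.

```bash
python3 -c "
from bench import close_job
print(close_job())"
```

```text
the job is handed in; nothing more can be done
None
```

The guard is shut and latched, the lock pin is through both ears and the eye with its head against the ear, and the job was handed in at about 28 s with the gripper clear; no verdict was returned.

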